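Reset a tripped bench supply

TASK

The bench supply has tripped and its wide bar key has popped out. With one fingertip on each, press the two round keys fully down together and keep both down for about two seconds, let both come up again, and only then push the bar key in so that it stays in. Pick nothing up, and leave the square keys, the dial and the things lying around as they are.

Things in the scene. Friction and masses are not known exactly. Their poses are not given: they have to be found in the camera images.
- supply: low white bench supply lying flat on the bench, fixed, 200 (its x) by 270 (its y) by 55 mm high; origin at the centre of its underside; its x points away from the robot at yaw 0. Two black plates (130 by 115 mm, 4 mm thick) lie side by side on its top, their top faces 59 mm above the bench; which plate is left and which is right varies. A dark display 110 mm long lies flush along its far edge. It may be pressed or touched, it does not move.
- reset_plate: the black plate with the two round keys and the bar key; origin at the centre of its underside, 55 mm above the bench; axes parallel to the supply's. Round keys at x +30 mm, y +28 and -28 mm; bar key at x -30 mm, y 0. The 56 mm between the round keys' centres hold nothing but the flat plate.
- reset_left_top (a point): centre of the top face of the round key on the plate's +y side: 25 mm diameter, flat, pointing up, white, 10 mm proud of the plate (69 mm above the bench) when up and 4 mm proud (63 mm) when fully down; the point moves with the key
- reset_right_top (a point): the same for the round key on the plate's -y side, 56 mm from the other centre to centre
- reset_left (a joint): travel of that key in m: 0 up, 0.006 fully down; sprung: about 1 N starts it, 3.7 N holds it fully down, and it rises again by itself
- reset_right (a joint): travel of that key in m: 0 up, 0.006 fully down; sprung: about 1 N starts it, 3.7 N holds it fully down, and it rises again by itself
- output_top (a point): centre of the top face of the bar key: oblong, 18 (plate x) by 36 mm (plate y), white, 10 mm proud of the plate (69 mm above the bench) when out, 4 mm proud (63 mm) when in; 60 mm nearer the plate's -x edge than the line of the round keys; the point moves with the key
- output (a joint): travel of the bar key in m: 0 out, 0.006 fully in; not sprung: it moves with about 2.5 N and stays where it is left
- channel_left (a joint): travel in m (0 up, 0.006 down) of a square white key, 24 by 24 mm, on the other black plate, placed there as the round keys are on theirs (x +30 mm, y +28 mm), standing as high as they do; not to be pressed
- channel_right (a joint): the same for the square key at y -28 mm of the other plate; not to be pressed
- channel_plate: the other black plate, same size and axes, with the two square keys and the dial (36 mm diameter, 16 mm high, at x -30 mm, y 0); origin at the centre of its underside
- dial_mark (a point): outer end of the black mark on top of the dial, 16 mm from the dial's axis; it shows where the dial is set, which is to stay
- meter: hand multimeter lying loose on the bench beside the supply, 160 by 78 by 45 mm high; origin at the centre of its underside; long side along its x
- spool: small aluminium solder spool, 44 mm diameter, 34 mm high, standing loose on top of the supply near its far left corner; origin at the centre of its underside
- driver: screwdriver lying loose on the bench on the other side of the supply, along its own x

How it is judged:
By the outcome, as a careful person would: the job done as asked, in the order asked, and still so for the second after the job is handed in, with the robot touching nothing.
It also fails if it takes over 48 s, if anything falls off the work surface, if the arm or the gripper's body presses on something with over 40 N, if the wrist force passes 120 N, or if a joint passes its speed limit or range.

ROBOT

A 7-joint arm with a two-finger parallel gripper is mounted at the origin on the work surface. World frame = base frame: x ahead of the robot, y to its left, z up, the work surface at z = 0. Lengths are in m, angles in rad, forces in N, time in s.
With the tool pointing down it reaches from about 0.425 to 0.925 m from the base axis. Payload 6.8 kg.
Tool frame: the origin (TCP) lies at the very end of the fingers, on their centre line; the grasp point (between the pads) lies 19 mm behind it; z points along the fingers, y is the line along which they close (so a half turn about z gives the same grasp; the last joint's range is limited). The gripper opens to 85 mm and grips with 20 to 120 N. Pads are 22 mm wide; open, the fingers measure 114 mm over their backs; the gripper's body (76 mm by 85 mm) begins 54 mm behind the grasp point. The pads swing forward as they close: fully open they stand 13 mm farther back than shut.
Start: joints at [1.136, 0.477, 0.022, 1.555, -0.011, 1.109, -0.083], TCP at [0.217, -0.639, 0.231] pointing down, gripper open.
Joint ranges: [-2.96, 2.96], [-0.34, 2.1], [-1.41, 1.46], [0.24, 2.44], [-1.37, 4.51], [0.17, 1.92], [-2.96, 2.96]. Speed limits (rad/s): [2.39, 2.39, 3.14, 3.14, 3.14, 3.14, 3.14].

INTERFACE

Orientations are given as a unit quaternion [w, x, y, z].
In Python, from station import get_obs, read_camera, hand_in gives the robot as it stands.
- The arm moves only by the tool arm_command, never from a script. Its argument "commands" is one flat list of numbers, 7 for each row, row after row: the shift along the tool's x, y, z in m, then the turn, a rotation vector about the tool's x, y, z in degrees, then the opening, from 0 (shut) to 1 (fully open). In form: [tx, ty, tz, rx, ry, rz, fingers, tx, ty, tz, rx, ry, rz, fingers, ...]. A call has 1 to 8 rows; each row is the pose to reach, as a shift and turn from the pose commanded when the call began, along the tool's axes at that moment; what a row does not reach only later rows make up. A row lasts 1/10 s, in which the tool goes at most 50 mm and 8.59 degrees, less where a joint would pass 70% of its speed; a pose out of reach is approached as far as the arm can. A call with a gripper value outside its range is refused whole. The fingers move at their own pace and stop on an object; "force" is the grip in N (left out, the last holds). Time passes only in rows, so rows that repeat a pose let the fingers close. It gives the time, the measured TCP pose, the force, the opening and the grip force at its end, in the units of the state.
- get_obs(): the state, without advancing time (a new reading comes with each control period).
- read_camera(name): name is "scene" or "side" or "wrist"; returns a dict with "img" (420x560x3 uint8, red, green, blue), "camera_matrix" (3x3 intrinsics, pixels), "k1" (the pictures are not rectified: a ray, as slopes to the right and down, at radius r is drawn at 1 + k1 r^2 times it, then the intrinsics apply), "pose" (4x4, takes a point from camera to world coordinates). Camera axes: x right, y down, z forward; pixel columns grow to the right and rows downward; lengths in m; the calibration is good to about 2 mm. A picture is of the moment at which its call begins. There is no depth.
- hand_in(): hands the job in; it is judged then, once.
The state is a dict: "t": time; "q": joint angles; "joint_vel": joint speeds; "joint_torque": joint torques, N m; "eef_pos": TCP position; "tool_rot": TCP orientation; "contact_force": force on the tool from outside, world axes, zero at the start; "torque": the same for the moment, N m; "gripper_width": opening from 0.0 (shut) to 1.0 (fully open); "grasp_force": force on a finger pad.
Only numpy, scipy, OpenCV 4.12 (cv2) and the standard library are available. Lean on these libraries where they do the work, as an engineer would, in place of code of your own. Each camera call takes 0.05 s, during which the arm holds its last target. There are 200 camera calls.

## Working session

There is one attempt and no reset: what is moved stays moved. The work goes in short steps, Python scripts to look and compute and a tool call to move; the robot and the scene stay as the last step left them, time stands still between calls to the robot, and variables do not carry over. Pictures are saved under pics/ and viewed, at most 10 in all, crops included, and the job is handed in when it is done.

Besides the shell and the picture viewer there is one more tool, called after "Emit:" in YAML: its name, and indented under it one key for each argument. arm_command: Moves the arm, as the interface text tells. Its arguments: {"type":"object","properties":{"commands":{"type":"array","items":{"type":"number"}},"force":{"type":"number"}},"required":["commands"]}

```bash
mkdir -p pics; ls; cat > h.py <<'E'
import numpy as np, cv2
from station import get_obs, read_camera
from scipy.spatial.transform import Rotation as R
def shot(n,f):
    c=read_camera(n); cv2.imwrite('pics/'+f,c['img'][:,:,::-1]); np.savez('pics/'+f[:-4]+'.npz',**{k:np.array(v) for k,v in c.items()}); return c
def cast(c,uv,z):
    K=np.array(c['camera_matrix']);uv=np.array(uv,float).reshape(-1,1,2)
    s=cv2.undistortPoints(uv,K,np.array([float(c['k1']),0,0,0]))[:,0]
    T=np.array(c['pose']);d=np.c_[s,np.ones(len(s))]@T[:3,:3].T;o=T[:3,3]
    return o+d*((z-o[2])/d[:,2])[:,None]
def tool(p):
    o=get_obs(); w,x,y,zz=o['tool_rot']; r=R.from_quat([x,y,zz,w])
    return r.inv().apply(np.array(p)-o['eef_pos'])
E
python3 - <<'E'
from h import *
a=shot('scene','s.png')['img'];b=shot('side','d.png')['img'];w=shot('wrist','w.png')['img']
cv2.imwrite('pics/all.png',np.hstack([a,b])[:,:,::-1][:, :])
for n in 'sdw':
  c=np.load(f'pics/{n}.npz');print(n,c['pose'].round(3).tolist(),c['camera_matrix'].round(1).tolist(),c['k1'])
o=get_obs();print(o)
E
```

```text
pics
s [[0.381, 0.78, -0.497, 1.073], [0.925, -0.325, 0.198, -0.134], [-0.007, -0.535, -0.845, 0.828], [0.0, 0.0, 0.0, 1.0]] [[379.8, 0.0, 279.6], [0.0, 379.8, 208.3], [0.0, 0.0, 1.0]] -0.017376732463957947
d [[-0.979, -0.097, 0.181, 0.424], [-0.204, 0.546, -0.812, 0.9], [-0.02, -0.832, -0.554, 0.64], [0.0, 0.0, 0.0, 1.0]] [[439.7, 0.0, 278.2], [0.0, 439.7, 215.1], [0.0, 0.0, 1.0]] -0.06862254049226423
w [[0.322, -0.911, -0.257, 0.281], [-0.947, -0.311, -0.086, -0.618], [-0.001, 0.271, -0.962, 0.373], [0.0, 0.0, 0.0, 1.0]] [[332.0, 0.0, 278.5], [0.0, 332.0, 209.8], [0.0, 0.0, 1.0]] -0.032412495760119786
{'t': 0.15, 'q': array([ 1.13594709,  0.47762616,  0.0223392 ,  1.55617685, -0.01146899,
        1.10929727, -0.08308981]), 'joint_vel': array([-0.00101975, -0.00190086,  0.0001482 , -0.00339947,  0.00030082,
       -0.00154323,  0.00038853]), 'joint_torque': array([ 3.15821053e-03, -5.96921360e+01,  1.61029872e+00, -2.81486839e+01,
        1.26322196e-02,  6.57384371e-03, -1.70826212e-05]), 'eef_pos': array([ 0.21650465, -0.63887748,  0.23055829]), 'tool_rot': array([-6.68156730e-04,  9.86679811e-01,  1.62672907e-01, -1.71185813e-04]), 'contact_force': array([ 0.25390596, -0.04044913, -0.74163187]), 'torque': array([-0.0169783 ,  0.02280506, -0.00399043]), 'grasp_force': 0.0, 'gripper_width': 0.9962716147763437}
```

View pics/s.png

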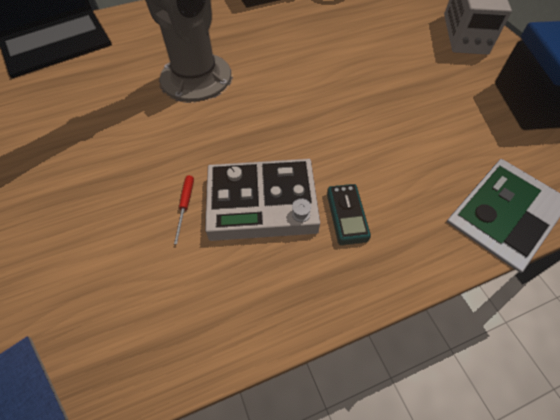

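View pics/d.png

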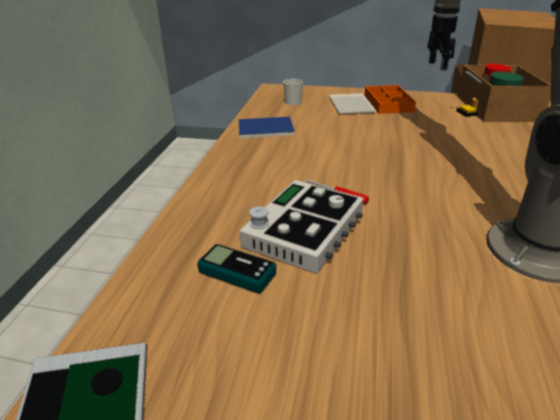

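The scene view shows the supply with its right-hand plate holding the bar at (286,171) and the round keys at (276,191) and (298,190). The square keys are at (224,195) and (246,194), the dial is at (235,173), and the spool is at (301,208). The side view agrees. The reset plate is on the +y side, and the spool stands near the left round key.

```bash
python3 - <<'E'
from h import *
for n,seeds in (('s',dict(bar=(286,171),r1=(276,191),r2=(298,190),q1=(224,195),q2=(246,194))),('d',dict(bar=(313,229),r1=(296,216),r2=(284,229),q1=(310,202),q2=(319,192)))):
    c=np.load(f'pics/{n}.npz');im=c['img'].astype(int)
    m=(im.min(2)>150).astype(np.uint8)
    k,l,st,ce=cv2.connectedComponentsWithStats(m)
    for nm,s in seeds.items():
        d=np.hypot(*(ce[1:]-s).T);i=d.argmin()+1
        print(n,nm,ce[i].round(1),st[i,4],cast(c,ce[i],.068)[0].round(4))
E
```

```text
s bar [285.5 171. ] 2 [0.5284 0.1011 0.068 ]
s r1 [276.1 189.9] 18 [0.5733 0.0572 0.068 ]
s r2 [299.7 189. ] 14 [0.5931 0.1116 0.068 ]
s q1 [225.6 192.4] 7 [ 0.5329 -0.0592  0.068 ]
s q2 [247.7 192.2] 12 [ 0.5529 -0.0092  0.068 ]
d bar [312.7 227.9] 58 [0.5236 0.0995 0.068 ]
d r1 [295.1 214.9] 38 [0.5715 0.0545 0.068 ]
d r2 [283.2 226.8] 39 [0.5895 0.1071 0.068 ]
d q1 [308.7 200.5] 39 [ 0.5496 -0.0144  0.068 ]
d q2 [318.9 190.3] 35 [ 0.5314 -0.068   0.068 ]
```

Emit:
arm_command:
  commands: [0.576,-0.567,0.03,0,0,37,0.49,0.576,-0.567,0.03,0,0,37,0.49,0.576,-0.567,0.03,0,0,37,0.49,0.576,-0.567,0.03,0,0,37,0.49,0.576,-0.567,0.03,0,0,37,0.49,0.576,-0.567,0.03,0,0,37,0.49,0.576,-0.567,0.03,0,0,37,0.49,0.576,-0.567,0.03,0,0,37,0.49]

```text
t: 0.95
eef_pos: [0.396, -0.2824, 0.2166]
tool_rot: [0.0, 0.987, -0.159, 0.0]
contact_force: [1.4, 0.2, -0.0]
gripper_width: 0.494
grasp_force: 0.0
```

```bash
python3 -c "
from h import *
o=get_obs();print(o['t'],o['eef_pos'],o['tool_rot'],o['gripper_width'],tool([.5815,.0826,.2]))"
```

```text
0.95 [ 0.39596539 -0.28244299  0.2165776 ] [ 8.99317575e-05  9.87306953e-01 -1.58823676e-01  1.14877618e-04] 0.4936332005925791 [ 0.06168706 -0.40481545  0.01653624]
```

Emit:
arm_command:
  commands: [0.06,-0.4,0.017,0,0,0,0.49,0.06,-0.4,0.017,0,0,0,0.49,0.06,-0.4,0.017,0,0,0,0.49,0.06,-0.4,0.017,0,0,0,0.49,0.06,-0.4,0.017,0,0,0,0.49,0.06,-0.4,0.017,0,0,0,0.49,0.06,-0.4,0.017,0,0,0,0.49,0.06,-0.4,0.017,0,0,0,0.49]

```text
t: 1.75
eef_pos: [0.5762, 0.074, 0.1995]
tool_rot: [0.0, 0.987, -0.159, -0.0]
contact_force: [0.7, -0.6, 0.3]
gripper_width: 0.491
grasp_force: 0.0
```

Emit:
arm_command:
  commands: [0,0,0,0,0,0,0.49,0,0,0,0,0,0,0.49]

```text
t: 1.95
eef_pos: [0.5755, 0.0736, 0.1991]
tool_rot: [0.0, 0.988, -0.157, -0.001]
contact_force: [-0.3, -0.8, 0.0]
gripper_width: 0.489
grasp_force: 0.0
```

```bash
python3 -c "
from h import *
shot('wrist','w2.png')
o=get_obs();print(o['t'],o['eef_pos'],o['tool_rot'],o['gripper_width'],o['contact_force'],tool([.5815,.0826,.2]))"
```

```text
2.0 [0.57527526 0.07160588 0.19923897] [ 5.15053719e-04  9.87306214e-01 -1.58826601e-01 -5.33297834e-04] 0.48881604549784596 [ 0.29055434  0.282114   -0.298868  ] [ 0.00246202 -0.01239075 -0.00077792]
```

View pics/w2.png

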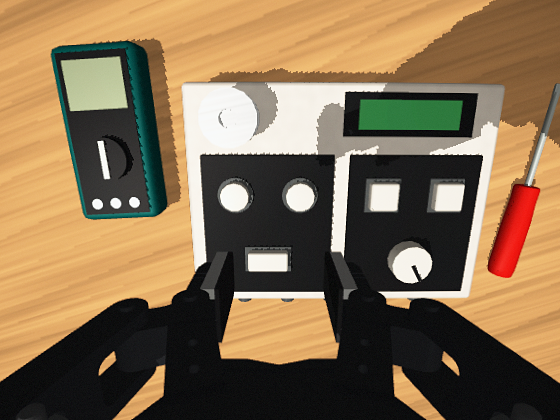

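The wrist view shows the round keys at about (236,195) and (300,195), the bar at (267,261), and the fingertips at (222,258) and (337,258). The spool is at (228,117), left of and beyond the left round key.

```bash
cat >> h.py <<'E'
def keys(c,seeds,z=.069):
    m=(c['img'].astype(int).min(2)>215).astype(np.uint8); m=cv2.morphologyEx(m,cv2.MORPH_OPEN,np.ones((3,3),np.uint8))
    k,l,st,ce=cv2.connectedComponentsWithStats(m);P={}
    for nm,s in seeds.items():
        i=l[s[1],s[0]]; P[nm]=cast(c,ce[i],z)[0]; print(nm,ce[i].round(1),st[i].tolist(),P[nm].round(4))
    return P
E
python3 - <<'E'
from h import *
c=np.load('pics/w2.npz')
P=keys(c,dict(L=(236,195),R=(300,195),B=(267,261)))
d=P['L']-P['R'];print('dist',np.hypot(*d[:2]),'yaw',np.degrees(np.arctan2(-d[0],d[1])))
m=(P['L']+P['R'])/2; e=m-P['B'];print(m,'bar-mid',np.hypot(*e[:2]),np.degrees(np.arctan2(e[1],e[0])))
print('tool mid',tool(m),'bar',tool(P['B']))
print('tips at z .199',cast(c,[(215,258),(233,252),(328,252),(345,258)],.199).round(4))
E
```

```text
L [233.7 197. ] [220, 184, 28, 27, 581] [0.5893 0.1074 0.069 ]
R [299.8 197.1] [287, 184, 27, 27, 574] [0.572  0.0544 0.069 ]
B [266.9 262.5] [248, 255, 39, 16, 616] [0.5237 0.0999 0.069 ]
dist 0.05576971776366344 yaw -18.139395598562512
[0.5806634  0.08086697 0.069     ] bar-mid 0.060042745325189474 -18.459362750326164
tool mid [ 0.00232766 -0.01063819  0.13022442] bar [-0.05771476 -0.01082871  0.1302776 ]
tips at z .199 [[0.5889 0.0989 0.199 ]
 [0.5892 0.0899 0.199 ]
 [0.5756 0.0481 0.199 ]
 [0.5702 0.0414 0.199 ]]
```

Emit:
arm_command:
  commands: [0.002,-0.011,0.04,0,0,0,0.49,0.002,-0.011,0.08,0,0,0,0.49,0.002,-0.011,0.11,0,0,0,0.49,0.002,-0.011,0.11,0,0,0,0.49,0.002,-0.011,0.11,0,0,0,0.49]

```text
t: 2.5
eef_pos: [0.581, 0.0804, 0.0903]
tool_rot: [0.0, 0.987, -0.16, -0.0]
contact_force: [0.5, -0.0, 1.3]
gripper_width: 0.487
grasp_force: 0.0
```

```bash
python3 - <<'E'
from h import *
c=shot('wrist','w3.png')
for i in range(3):
  o=get_obs();print(o['t'],o['eef_pos'],o['tool_rot'],o['gripper_width'],o['contact_force'],tool([.5807,.0809,.069]))
E
```

```text
2.55 [0.58199386 0.08101883 0.09138081] [-9.26198848e-05  9.87163400e-01 -1.59710582e-01  9.71439707e-04] 0.4876900328515186 [0.6486241  0.65903572 0.58194768] [-0.00123264  0.00053179  0.02237826]
2.55 [0.58199386 0.08101883 0.09138081] [-9.26198848e-05  9.87163400e-01 -1.59710582e-01  9.71439707e-04] 0.4876900328515186 [0.6486241  0.65903572 0.58194768] [-0.00123264  0.00053179  0.02237826]
2.55 [0.58199386 0.08101883 0.09138081] [-9.26198848e-05  9.87163400e-01 -1.59710582e-01  9.71439707e-04] 0.4876900328515186 [0.6486241  0.65903572 0.58194768] [-0.00123264  0.00053179  0.02237826]
```

View pics/w3.png

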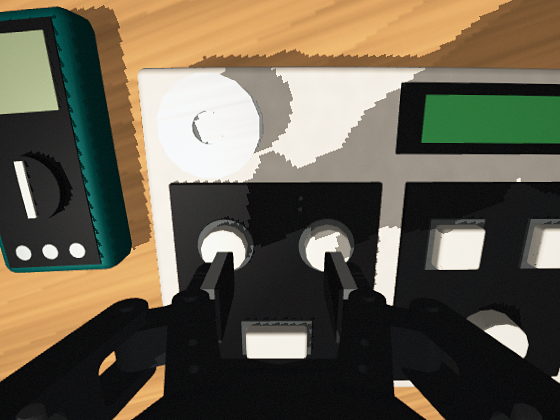

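The wrist view shows each finger over a round key, left at (224,245) and right at (327,247). The spool at (210,125) is clear, so I'm pressing slowly.

Emit:
arm_command:
  commands: [0,0,0.01,0,0,0,0.49,0,0,0.018,0,0,0,0.49,0,0,0.021,0,0,0,0.49,0,0,0.024,0,0,0,0.49,0,0,0.026,0,0,0,0.49,0,0,0.026,0,0,0,0.49]

```text
t: 3.15
eef_pos: [0.5809, 0.082, 0.0639]
tool_rot: [0.0, 0.987, -0.159, -0.0]
contact_force: [-2.4, -0.9, 5.5]
gripper_width: 0.49
grasp_force: 2.4
```

Emit:
arm_command:
  commands: [0,0,0.001,0,0,0,0.49,0,0,0.002,0,0,0,0.49,0,0,0.003,0,0,0,0.49,0,0,0.003,0,0,0,0.49]

```text
t: 3.55
eef_pos: [0.5809, 0.082, 0.0614]
tool_rot: [0.0, 0.987, -0.159, -0.0]
contact_force: [-3.1, -1.2, 7.9]
gripper_width: 0.491
grasp_force: 3.5
```

Emit:
arm_command:
  commands: [0,0,0.001,0,0,0,0.49,0,0,0.002,0,0,0,0.49,0,0,0.003,0,0,0,0.49,0,0,0.003,0,0,0,0.49]

```text
t: 3.95
eef_pos: [0.581, 0.082, 0.061]
tool_rot: [0.0, 0.987, -0.159, 0.0]
contact_force: [-13.3, -2.5, 32.2]
gripper_width: 0.492
grasp_force: 15.7
```

```bash
python3 - <<'E'
from h import *
c=shot('wrist','w4.png'); s=shot('side','d4.png'); 
cv2.imwrite('pics/m4.png',np.hstack([cv2.resize(c['img'][180:340,160:400],None,fx=1.6,fy=1.6),cv2.resize(s['img'][170:270,230:380],(384,256))])[:,:,::-1])
o=get_obs();print(o['t'],o['eef_pos'],o['gripper_width'],o['contact_force'],o['torque'])
E
```

```text
4.05 [0.58099479 0.0820548  0.06101956] 0.4902325888443283 [-11.820326    -1.97469981  31.25095273] [-0.56555481  2.7095385  -0.00468951]
```

View pics/m4.png

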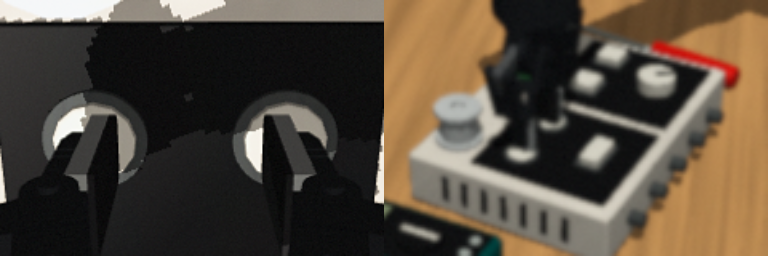

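The wrist and side views show both fingertips on the round keys with both keys low. The force is on the hard stop at about 31 N, and the moment shows it is close to evenly shared. I'll ease off 1 mm and hold.

Emit:
arm_command:
  commands: [0,0,-0.001,0,0,0,0.49,0,0,-0.001,0,0,0,0.49,0,0,-0.001,0,0,0,0.49,0,0,-0.001,0,0,0,0.49,0,0,-0.001,0,0,0,0.49,0,0,-0.001,0,0,0,0.49,0,0,-0.001,0,0,0,0.49,0,0,-0.001,0,0,0,0.49]

```text
t: 4.85
eef_pos: [0.581, 0.082, 0.0611]
tool_rot: [0.0, 0.987, -0.159, 0.0]
contact_force: [-8.9, -1.8, 23.4]
gripper_width: 0.493
grasp_force: 11.6
```

Emit:
arm_command:
  commands: [0,0,0,0,0,0,0.49,0,0,0,0,0,0,0.49,0,0,0,0,0,0,0.49,0,0,0,0,0,0,0.49,0,0,0,0,0,0,0.49,0,0,0,0,0,0,0.49,0,0,0,0,0,0,0.49,0,0,0,0,0,0,0.49]

```text
t: 5.65
eef_pos: [0.581, 0.082, 0.0611]
tool_rot: [0.0, 0.987, -0.159, 0.0]
contact_force: [-9.4, -2.5, 24.5]
gripper_width: 0.492
grasp_force: 11.6
```

Emit:
arm_command:
  commands: [0,0,0,0,0,0,0.49,0,0,0,0,0,0,0.49,0,0,-0.02,0,0,0,0.49,0,0,-0.04,0,0,0,0.49,0,0,-0.05,0,0,0,0.49,0,0,-0.05,0,0,0,0.49]

```text
t: 6.25
eef_pos: [0.5823, 0.0824, 0.1102]
tool_rot: [-0.001, 0.987, -0.159, 0.002]
contact_force: [0.3, 0.6, -0.5]
gripper_width: 0.489
grasp_force: 0.0
```

Emit:
arm_command:
  commands: [-0.03,0,0,0,0,0,0,-0.06,0,0,0,0,0,0,-0.06,0,0,0,0,0,0,-0.06,0,0,0,0,0,0,-0.06,0,0,0,0,0,0,-0.06,0,0,0,0,0,0]

```text
t: 6.85
eef_pos: [0.5249, 0.1005, 0.1085]
tool_rot: [0.0, 0.987, -0.159, 0.0]
contact_force: [-0.2, -0.4, 0.3]
gripper_width: -0.005
grasp_force: 0.0
```

```bash
python3 - <<'E'
from h import *
c=shot('wrist','w5.png')
o=get_obs();print(o['t'],o['eef_pos'],o['gripper_width'],o['contact_force'],tool([.5237,.0999,.069]))
E
```

```text
6.9 [0.52482086 0.10057792 0.10854856] -0.0006566686628042599 [ 0.22754614 -0.43550908 -0.51560802] [-0.00085867  0.00099889  0.03954831]
```

View pics/w5.png

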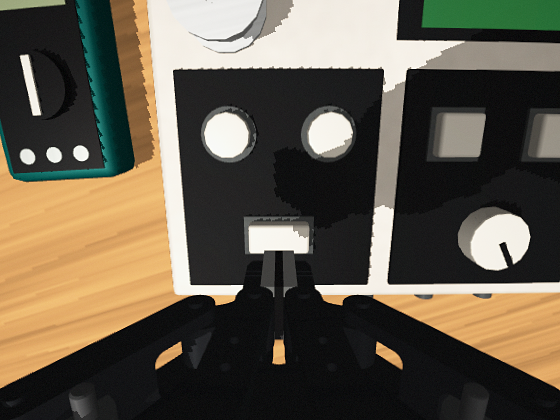

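The round keys are up again at (229,134) and (330,134). The closed fingertips are centred on the bar at (279,236), so I'm pressing it in.

Emit:
arm_command:
  commands: [-0.001,0.001,0.02,0,0,0,0,-0.001,0.001,0.036,0,0,0,0,-0.001,0.001,0.04,0,0,0,0,-0.001,0.001,0.043,0,0,0,0,-0.001,0.001,0.046,0,0,0,0,-0.001,0.001,0.047,0,0,0,0,-0.001,0.001,0.047,0,0,0,0]

```text
t: 7.6
eef_pos: [0.5231, 0.1001, 0.0629]
tool_rot: [0.0, 0.987, -0.159, 0.0]
contact_force: [-3.5, -1.3, 8.5]
gripper_width: -0.002
grasp_force: 4.4
```

Emit:
arm_command:
  commands: [0,0,0.001,0,0,0,0,0,0,0.001,0,0,0,0,0,0,0.001,0,0,0,0]

```text
t: 7.9
eef_pos: [0.5232, 0.1001, 0.0627]
tool_rot: [0.0, 0.987, -0.159, 0.001]
contact_force: [-5.5, -2.9, 17.4]
gripper_width: -0.002
grasp_force: 8.8
```

Emit:
arm_command:
  commands: [0,0,-0.03,0,0,0,0,0,0,-0.07,0,0,0,0,0,0,-0.1,0,0,0,0,-0.04,0,-0.1,0,0,0,0,-0.04,0,-0.1,0,0,0,0,-0.04,0,-0.1,0,0,0,0]

```text
t: 8.5
eef_pos: [0.4848, 0.1132, 0.1614]
tool_rot: [-0.0, 0.987, -0.158, 0.001]
contact_force: [0.4, -0.3, 0.2]
gripper_width: -0.0
grasp_force: 0.0
```

```bash
python3 - <<'E'
from h import *
c=shot('wrist','w6.png')
o=get_obs();print(o['t'],o['eef_pos'],o['contact_force'])
E
```

```text
8.55 [0.48536322 0.11286696 0.16116249] [-0.26049363  0.42389233  0.16000917]
```

View pics/w6.png

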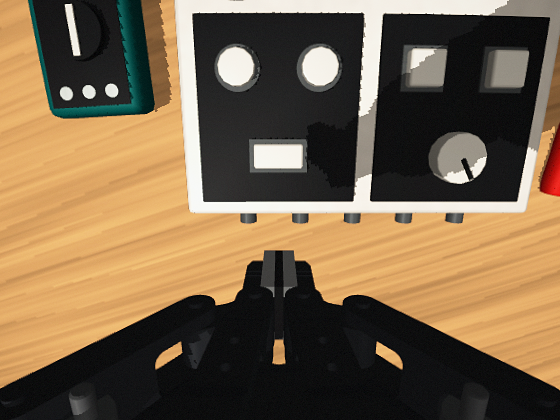

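The bar at (278,156) now sits low in its bezel, where before it stood proud. The round keys are up at (237,67) and (319,67), the dial mark has not moved, and the gripper is clear.

```bash
python3 -c "
from station import hand_in
print(hand_in())"
```

```text
the job is handed in; nothing more can be done
None
```

I pressed both round keys down together for about two seconds and let them come up. I then pushed the bar key in, where it stayed, and handed the job in at about 8.6 s with the gripper clear.

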